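# Hold the recessed reset button of a tripped bench module

### The arm

A 6-joint arm with a two-finger parallel gripper is mounted at the origin on the work surface. World frame = base frame: x ahead of the robot, y to its left, z up, the work surface at z = 0. Lengths are in m, angles in rad, forces in N, time in s.
With the tool pointing down it reaches from about 0.375 to 0.75 m from the base axis. Payload 9 kg.
Tool frame: the origin (TCP) lies at the very end of the fingers, on their centre line; the grasp point (between the pads) lies 19 mm behind it; z points along the fingers, y is the line along which they close (so a half turn about z gives the same grasp; the last joint's range is limited). The gripper opens to 85 mm and grips with 20 to 120 N. Pads are 22 mm wide; open, the fingers measure 114 mm over their backs; the gripper's body (76 mm by 85 mm) begins 54 mm behind the grasp point. The pads swing forward as they close: fully open they stand 13 mm farther back than shut.
Start: joints at [0.953, 0.104, 0.097, 1.564, 0, 1.353], TCP at [0.234, 0.553, 0.231] pointing down, gripper open.
Joint ranges: [-2.99, 2.99], [-0.84, 1.86], [-1.1, 1.16], [-1.84, 2.11], [-1.51, 1.56], [-3.14, 3.14]. Speed limits (rad/s): [2.22, 2.22, 2.57, 3.14, 3.14, 3.14].

### API

Orientations are given as a unit quaternion [w, x, y, z].
In Python, from station import bot, vision, ticket gives the robot as it stands. The module is installed in compiled form; this text tells all that it offers.
- The arm moves only by the tool move_arm, never from a script. Its argument "steps" is a list of rows, each a list of 5 numbers: the closure, from -1 (fully open) to 1 (shut), then the shift along the tool's x, y, z in mm, then the turn about the tool's z in rad. In form: [[grip, tx, ty, tz, spin], ...]. A call has exactly 10 rows; each row shifts and turns the commanded pose from where the row before left it, along the tool's axes as they then stand; what a row does not reach is not made up. A row lasts 1/8 s, in which the tool goes at most 62.5 mm and 10.7 degrees, less where a joint would pass 70% of its speed; a pose out of reach is approached as far as the arm can. A call is refused whole if a number of a shift passes 62.5 or a number of a turn 0.188, either way. A call with a gripper value outside its range is refused whole. The fingers move at their own pace and stop on an object; "newtons" is the grip in N (left out, the last holds). Time passes only in rows, so rows that do not move let the fingers close, or fill a call up. It gives the time, the measured TCP pose, the force, the opening and the grip force at its end, in the units of the state.
- bot.sense(): the state, without advancing time (a new reading comes with each control period).
- vision.grab_frame(name): name is "scene" or "top"; returns (picture, depth): 480x640x3 uint8, red, green, blue; 480x640 float32, m along the optical axis (not along the pixel's ray), 0 where there is no reading.
- vision.camera_params(name): a dict with "camera_matrix" (3x3 intrinsics, pixels), "xyz" and "attitude" of the camera in the world. Camera axes: x right, y down, z forward; pixel columns grow to the right and rows downward; lengths in m; the calibration is good to about 2 mm. A picture is of the moment at which its call begins. camera_params takes no time and is no camera call.
- ticket.finish_job(): hands the job in; it is judged then, once.
The state is a dict: "clock": time; "joint_pos": joint angles; "qvel": joint speeds; "joint_efforts": joint torques, N m; "eef_pos": TCP position; "ee_rot": TCP orientation; "wrist_force": force on the tool from outside, world axes, zero at the start; "moment": the same for the moment, N m; "finger_gap": finger opening in m; "gripper_force": force on a finger pad.
Only numpy, scipy, OpenCV 4.12 (cv2) and the standard library are available. Lean on these libraries where they do the work, as an engineer would, in place of code of your own. Each camera call takes 0.05 s, during which the arm holds its last target. There are 200 camera calls.

### The job

The bench module marked in red has tripped: slide its port cover fully open first, then take the yellow-handled probe from its stand, reach its tip down through the open port and press the recessed orange button right down. Finish while still gripping the probe by its handle and holding the button down with it. Leave the green module and the other things on the bench alone.

Things in the scene. Friction and masses are not known exactly. Their poses are not given: they have to be found in the camera images.
- red_unit: White bench control module with red bands on its top and a red lamp; 150 (its x) x 130 (its y) x 80 mm high, fixed to the bench, turned at most 0.4 rad. Origin: centre of its underside, z up, its own -x side is the front with the display.
- red_port (a point): Centre of the mouth of the red module's reset port, on its top face, 80 mm above the bench, at (0, -30, 80) mm in the module's frame; same axes as the module. The port is a vertical round hole 18 mm in diameter; the button lies at its bottom. Two rails 4 mm high run along the module's y on either side of it, 21 mm from its centre.
- red_cover (a joint): Position in m of the red module's sliding steel cover: 0 = shut over the port, 0.045 = fully open. It slides towards the module's own +y, 2 N of friction, stays where it is left; it starts at 0 to 0.008, always covering the port. The plate is 40 (x) x 36 (y) mm and its top is 5 mm above the module's top face.
- red_tab (a point): Middle of the top of the black grip tab of the red cover, 35 mm above the module's top face (115 mm above the bench). The tab is an upright block 14 mm thick (module's x) and 22 mm long (module's y, the sliding direction), 30 mm high, in the middle of the cover plate; with the cover at 0 it stands right over the port.
- red_button (a joint): Travel in m of the orange reset button of the red module: 0 = up, 0.006 = fully down. Sprung: starts to move at about 2 N, fully down at about 6 N, comes up again when let go.
- red_button_top (a point): Centre of the top of the red module's orange button, 14 mm in diameter, 25 mm below the mouth of the port when up.
- green_unit: White bench control module with green bands on its top and a green lamp; 150 (its x) x 130 (its y) x 80 mm high, fixed to the bench, turned at most 0.4 rad. Origin: centre of its underside, z up, its own -x side is the front with the display.
- green_port (a point): Centre of the mouth of the green module's reset port, on its top face, 80 mm above the bench, at (0, -30, 80) mm in the module's frame; same axes as the module. The port is a vertical round hole 18 mm in diameter; the button lies at its bottom. Two rails 4 mm high run along the module's y on either side of it, 21 mm from its centre.
- green_cover (a joint): Position in m of the green module's sliding steel cover: 0 = shut over the port, 0.045 = fully open. It slides towards the module's own +y, 2 N of friction, stays where it is left; it starts at 0 to 0.008, always covering the port. The plate is 40 (x) x 36 (y) mm and its top is 5 mm above the module's top face.
- green_tab (a point): Middle of the top of the black grip tab of the green cover, 35 mm above the module's top face (115 mm above the bench). The tab is an upright block 14 mm thick (module's x) and 22 mm long (module's y, the sliding direction), 30 mm high, in the middle of the cover plate; with the cover at 0 it stands right over the port.
- green_button (a joint): Travel in m of the orange reset button of the green module: 0 = up, 0.006 = fully down. Sprung: starts to move at about 2 N, fully down at about 6 N, comes up again when let go.
- green_button_top (a point): Centre of the top of the green module's orange button, 14 mm in diameter, 25 mm below the mouth of the port when up.
- stand: Fixed wooden block 60 x 60 x 84 mm high with a hole 10 mm in diameter and 74 mm deep in the middle of its top, which holds the probe. Origin: centre of its underside, z up.
- probe: Reset probe, 60 g, 130 mm long, standing upright in the stand with its handle's shoulder on the stand's top. Origin: the tip (lower end); z runs up its length. Round steel shaft 7 mm in diameter from 0 to 70 mm, square yellow handle 18 x 18 mm (flats square to its x and y) from 70 to 130 mm.
- probe_handle (a point): Middle of the probe's handle, 100 mm above the tip; 114 mm above the bench at the start. Same axes as the probe.
- beaker: Glass beaker 72 mm in diameter, 85 mm high, bystander. Origin: centre of its underside.
- bottle: Amber bottle with blue cap, 60 mm in diameter, 130 mm high, bystander. Origin: centre of its underside.
- weight: Brass weight with a knob, 40 mm in diameter, 46 mm high, 400 g, bystander. Origin: centre of its underside.
There are look-alikes about, which are no part of the job. Of the things like the probe, leave any that is blue, turquoise or white; of the rest the smaller one is meant.

How it is judged:
On the way, in this order (a step that is already met when the one before it is completed fails the run):
1. the red module's cover is slid open (38 mm or more) while the probe still stands in its stand (value of joint red_cover above 0.038 m and distance of probe from where it was at the start of the episode below 0.02 m), for 0.2 s.
2. the probe is drawn up out of its stand in the fingers (distance of probe from where it was at the start of the episode above 0.06 m and contact force between the fingers and probe above 3 N), for 0.1 s.
3. the gripped probe holds the red module's button down (value of joint red_button above 0.0045 m and contact force between probe and red_button above 1.5 N and value of joint red_cover above 0.038 m and contact force between the fingers and probe above 3 N and distance between the grasp point and probe_handle below 0.04 m), for 0.3 s.
At the end, for the whole second after the job is handed in: Red button 4.5 mm or more down, pushed by the probe (over 1.5 N); red cover open 38 mm or more; fingers grip the probe (over 3 N) within 40 mm of its handle's middle; green cover within 6 mm of its start, green button up; bystanders upright, within 25 mm of their starts (all of step 3 and value of joint green_button below 0.001 m and distance of each of beaker, bottle, weight from where it was at the start of the episode below 0.025 m and angle between each of beaker, bottle, weight's own z axis and vertical below 0.2 rad and distance of green_tab from where it was at the start of the episode below 0.006 m); the arm keeps its last pose, push and grip.
It fails at once if the green module's cover is moved or its button pressed (distance of green_tab from where it was at the start of the episode above 0.006 m or value of joint green_button above 0.001 m).
It fails at once if a bystander is pushed away or knocked over (distance of any of beaker, bottle, weight from where it was at the start of the episode above 0.025 m or angle between any of beaker, bottle, weight's own z axis and vertical above 0.3 rad).
It also fails if it takes over 51 s, if anything falls off the work surface, if the arm or the gripper's body presses on something with over 40 N, if the wrist force passes 120 N, or if a joint passes its speed limit or range.

## Working session

There is one attempt and no reset: what is moved stays moved. The work goes in short steps, Python scripts to look and compute and a tool call to move; the robot and the scene stay as the last step left them, time stands still between calls to the robot, and variables do not carry over. Pictures are saved under pics/ and viewed, at most 10 in all, crops included, and the job is handed in when it is done.

Besides the shell and the picture viewer there is one more tool, called after "Emit:" by a JSON object that holds its "api" and its "payload", one argument or row to a line. move_arm: Moves the arm, as the interface text tells. Its arguments: {"type":"object","properties":{"steps":{"type":"array","items":{"type":"array","items":{"type":"number"}}},"newtons":{"type":"number"}},"required":["steps"]}

```bash
mkdir -p pics; cat > h.py <<'E'
import numpy as np, cv2
from station import bot, vision, ticket
from scipy.spatial.transform import Rotation as R
def grab(n):
    im,d=vision.grab_frame(n); p=vision.camera_params(n); return im,d,p
def cloud(d,p):
    K=np.array(p["camera_matrix"]); v,u=np.mgrid[0:480,0:640]
    c=np.stack([(u-K[0,2])/K[0,0]*d,(v-K[1,2])/K[1,1]*d,d],-1)
    a=np.array(p["attitude"],float)
    M=a if a.shape==(3,3) else R.from_quat(a,scalar_first=True).as_matrix()
    return c@M.T+np.array(p["xyz"])
def save(n,im): cv2.imwrite("pics/"+n,im[...,::-1])
E
python3 - <<'E'
from h import *
for n in("scene","top"):
    im,d,p=grab(n); save(n+"0.png",im); print(n,p); np.savez(n+"0.npz",im=im,d=d,P=cloud(d,p))
print(bot.sense())
E
```

```text
scene {'camera_matrix': array([[591.60144746,   0.        , 319.77098539],
       [  0.        , 591.60144746, 246.17147684],
       [  0.        ,   0.        ,   1.        ]]), 'xyz': array([ 1.30099675, -0.37952436,  1.19397114]), 'attitude': array([-0.26844973,  0.80962942,  0.49824223, -0.15553013])}
top {'camera_matrix': array([[510.28373914,   0.        , 324.6442513 ],
       [  0.        , 510.28373914, 243.82668904],
       [  0.        ,   0.        ,   1.        ]]), 'xyz': array([0.42184605, 0.01158477, 1.47175884]), 'attitude': array([ 0.0361549 , -0.69708668,  0.7146684 , -0.04485601])}
{'clock': 0.1, 'joint_pos': array([9.53310844e-01, 1.04645879e-01, 9.65764402e-02, 1.56391584e+00,
       2.11337589e-05, 1.35309838e+00]), 'qvel': array([ 0.00101231, -0.00236174,  0.00102045,  0.00029447,  0.0001149 ,
       -0.00037736]), 'joint_efforts': array([ 7.79906230e-03, -5.58208859e+01,  5.04719603e+01,  1.29479982e-02,
       -2.25379881e-04,  1.23336370e-06]), 'eef_pos': array([0.23334404, 0.55244854, 0.23061259]), 'ee_rot': array([-2.50755555e-04,  1.98565184e-01,  9.80087503e-01, -5.39108062e-04]), 'wrist_force': array([-0.28360676, -0.43193477,  0.59261826]), 'moment': array([-0.03847685, -0.03540295, -0.0430622 ]), 'gripper_force': 0.0, 'finger_gap': 0.0855622143957295}
```

View pics/scene0.png

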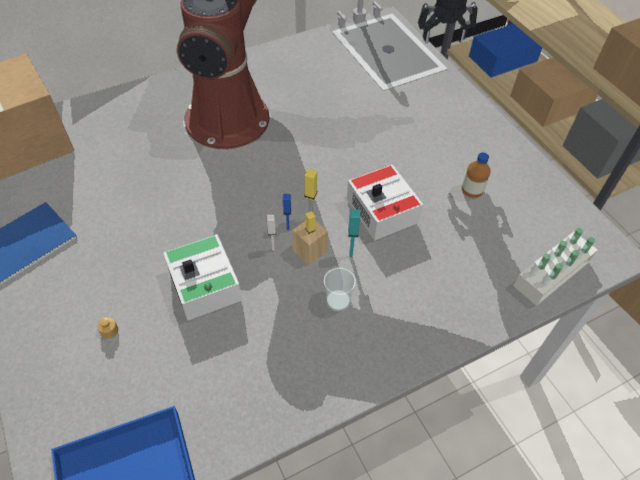

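View pics/top0.png

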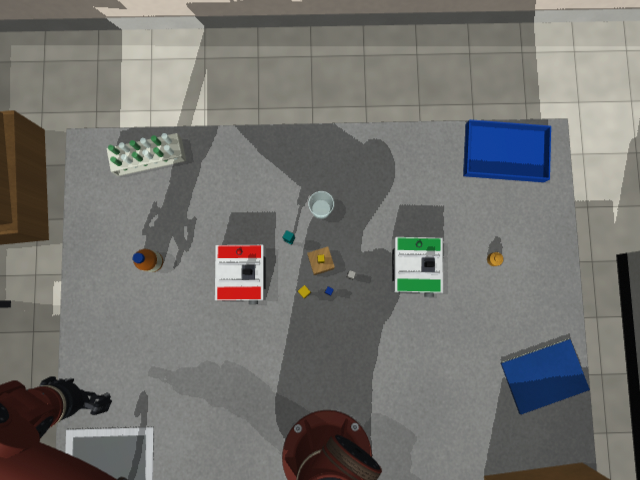

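Scene: red module at scene (385,200), green at (203,275). Candidates for the probe:
- yellow in the wooden stand, scene (311,222) / top (321,259)
- larger yellow, scene (311,184) / top (304,292)
- blue (287,205)
- white (271,225)
- turquoise (354,225)

I choose the smaller yellow one, in the stand. Next I check it in a crop and measure.

```bash
python3 - <<'E'
from h import *
z=np.load("top0.npz"); im,P=z["im"],z["P"]
s=np.load("scene0.npz")
a=cv2.resize(im[215:315,205:365],None,fx=5,fy=5,interpolation=cv2.INTER_CUBIC)
b=cv2.resize(s["im"][150:270,240:430],None,fx=4,fy=4,interpolation=cv2.INTER_CUBIC)
save("crop.png",a)
h=cv2.cvtColor(im,cv2.COLOR_RGB2HSV); H,S,V=h[...,0],h[...,1],h[...,2]
def box(n): return n
def rep(name,m,z0,z1):
    m=m&(P[...,2]>z0)&(P[...,2]<z1); n,l,st,c=cv2.connectedComponentsWithStats(m.astype(np.uint8))
    for i in range(1,n):
        if st[i,4]<10: continue
        q=P[l==i]; r=cv2.minAreaRect((q[:,:2]*1000).astype(np.float32))
        print(name,c[i].round(),st[i,4],"mean",q.mean(0).round(4),"zmax",q[:,2].max().round(3),"rect",np.round(r[0],1),np.round(r[1],1),round(r[2],1))
win=np.zeros(H.shape,bool); win[190:315,190:460]=1
yel=win&(H>18)&(H<36)&(S>150)
rep("yellow",yel,.09,.25)
rep("wood",win&(H>8)&(H<26)&(S>60),.075,.092)
rep("blue",win&(H>105)&(H<130)&(S>120),.08,.3); rep("turq",win&(H>80)&(H<100)&(S>120),.08,.3)
tall=win&(P[...,2]>.1); rep("tall",tall,.1,.3)
red=win.copy(); red[:,275:]=0; rep("redtop",red,.07,.09)
rep("redband",red&((H<6)|(H>174))&(S>150),.07,.09)
gr=win.copy(); gr[:,:390]=0; rep("grtop",gr,.07,.09)
E
```

```text
yellow [320. 258.] 59 mean [0.5375 0.0051 0.137 ] zmax 0.15 rect [538.2   5.3] [18.4 17.2] 10.6
yellow [304. 291.] 99 mean [0.4512 0.0495 0.1751] zmax 0.185 rect [451.9  50. ] [24.3 23.2] 43.7
wood [320. 260.] 429 mean [0.5383 0.0051 0.0843] zmax 0.092 rect [539.1   5.1] [60.2 60. ] 16.0
blue [329. 290.] 46 mean [ 0.4533 -0.0146  0.1282] zmax 0.134 rect [453.6 -15. ] [16.4 17.8] 61.9
turq [288. 237.] 108 mean [0.5934 0.0869 0.1547] zmax 0.174 rect [595.4  87.9] [21.7 21.9] 63.0
tall [288. 237.] 118 mean [0.5942 0.0875 0.1554] zmax 0.174 rect [596.4  88.5] [23.  23.2] 60.9
tall [320. 258.] 57 mean [0.5376 0.0051 0.1386] zmax 0.15 rect [538.2   5.3] [18.4 17.1] 10.6
tall [430. 263.] 50 mean [ 0.5186 -0.2867  0.1136] zmax 0.124 rect [ 518.6 -287.8] [22.6 13.1] 88.8
tall [247. 271.] 42 mean [0.5101 0.2017 0.1144] zmax 0.123 rect [510.3 201.8] [20.3 10.9] 88.6
tall [351. 274.] 51 mean [ 0.495  -0.0741  0.1283] zmax 0.135 rect [495.1 -74.6] [17.9 17.8] 65.2
tall [304. 291.] 104 mean [0.4514 0.0495 0.1742] zmax 0.185 rect [452.   50.1] [24.  24.2] 41.5
tall [329. 290.] 47 mean [ 0.4537 -0.015   0.1293] zmax 0.134 rect [453.7 -15. ] [16.4 17.7] 61.9
redtop [239. 272.] 2576 mean [0.5101 0.2285 0.0811] zmax 0.09 rect [511.  228.4] [131.1 148.4] 88.9
redband [239. 252.] 502 mean [0.5662 0.2267 0.0815] zmax 0.089 rect [566.4 227.1] [115.7  31.2] 88.7
redband [239. 293.] 517 mean [0.4545 0.2282 0.0812] zmax 0.09 rect [454.8 229.4] [118.5  29.9] 88.5
grtop [418. 264.] 2541 mean [ 0.5194 -0.2618  0.0808] zmax 0.09 rect [ 520.4 -263.8] [132.9 150.3] 87.2
```

View pics/crop.png

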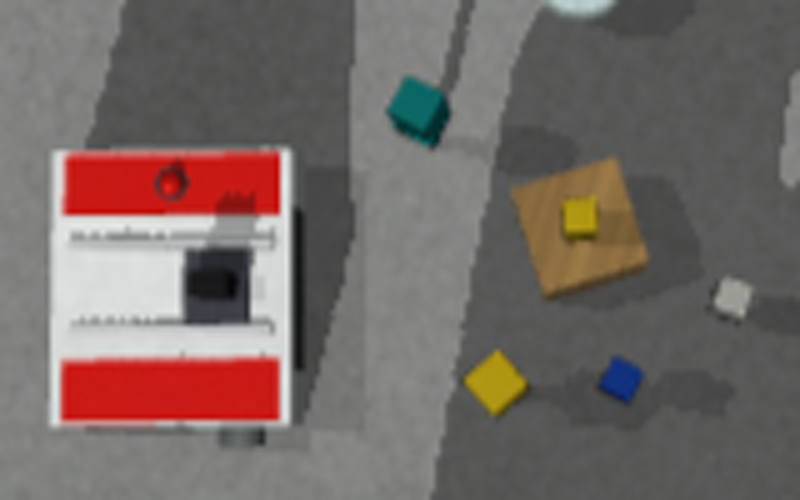

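The crop shows the red tab at crop (215,285) over the port and the small yellow handle at (580,218) in the wooden stand. The bigger yellow handle at (495,383) is the decoy. The red module is centred at (511,228) mm with yaw about -0.02, and the handle is at (538,5) mm.

Emit:
{"api": "move_arm", "payload": {
  "steps": [
    [-0.2,0,0,0,0.17],
    [-0.2,0,0,0,0.17],
    [-0.2,0,0,0,0.17],
    [-0.2,0,0,0,0.17],
    [-0.2,0,0,0,0.17],
    [-0.2,0,0,0,0.17],
    [-0.2,0,0,0,0.17],
    [-0.2,-40,32,0,0],
    [-0.2,-40,32,0,0],
    [-0.2,-40,32,0,0]
  ],
  "newtons": 25
}}

```text
clock: 1.35
eef_pos: [0.3277, 0.4296, 0.2309]
ee_rot: [-0.0, 0.714, 0.701, -0.0]
wrist_force: [0.2, 0.3, -0.4]
finger_gap: 0.0514
gripper_force: 0.0
```

Emit:
{"api": "move_arm", "payload": {
  "steps": [
    [-0.2,-40,32,0,0],
    [-0.2,-40,32,0,0],
    [-0.2,-40,32,0,0],
    [-0.2,-40,32,0,0],
    [-0.2,-40,32,0,0],
    [-0.2,-31,22,0,0],
    [-0.2,0,0,20,0],
    [-0.2,0,0,20,0],
    [-0.2,0,0,20,0],
    [-0.2,0,0,0,0]
  ]
}}

```text
clock: 2.6
eef_pos: [0.5034, 0.1968, 0.1691]
ee_rot: [-0.001, 0.713, 0.701, -0.001]
wrist_force: [-0.4, -0.4, 0.3]
finger_gap: 0.0511
gripper_force: 0.0
```

```bash
python3 - <<'E'
from h import *
s=bot.sense(); M=R.from_quat(s["ee_rot"],scalar_first=True).as_matrix(); print(s["clock"],s["eef_pos"],s["finger_gap"],"\n",M.round(3),s["joint_pos"].round(3))
im,d,p=grab("scene"); save("s1.png",cv2.resize(im[120:270,300:500],None,fx=4,fy=4))
E
```

```text
2.6 [0.50336009 0.19677981 0.16912912] 0.05110140876364479 
 [[ 0.018  1.    -0.003]
 [ 1.    -0.018 -0.   ]
 [-0.    -0.003 -1.   ]] [ 0.13  -0.077 -0.198  1.453  0.     1.719]
```

View pics/s1.png

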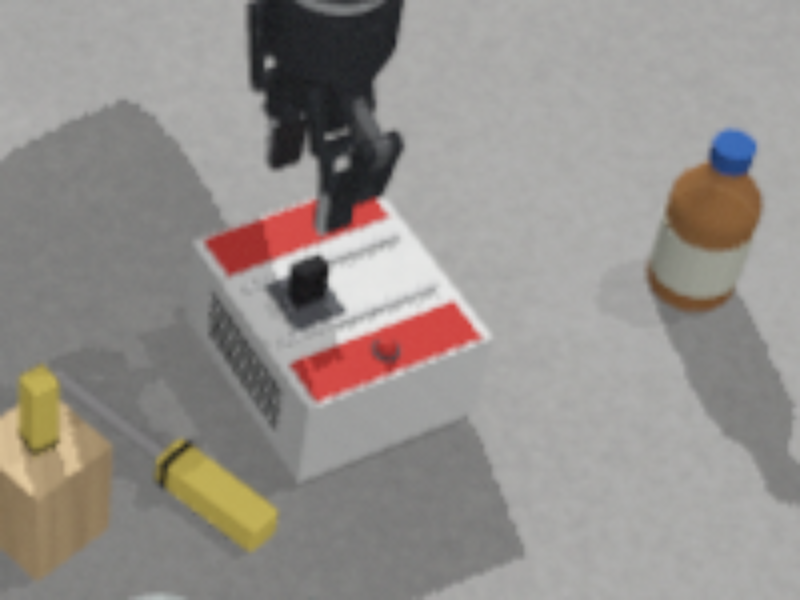

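The crop shows the red tab at (308,280) with the gripper behind it. A yellow-handled tool now lies at crop (215,495), near where the turquoise one stood. That is unexpected, so I look at the whole scene.

```bash
python3 - <<'E'
from h import *
im,d,p=grab("scene"); im2,d2,p2=grab("top"); save("s2.png",np.vstack([im[130:350,60:500],im2[120:340,60:500]]))
np.savez("top1.npz",im=im2,d=d2,P=cloud(d2,p2))
E
```

```text
(no output)
```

View pics/s2.png

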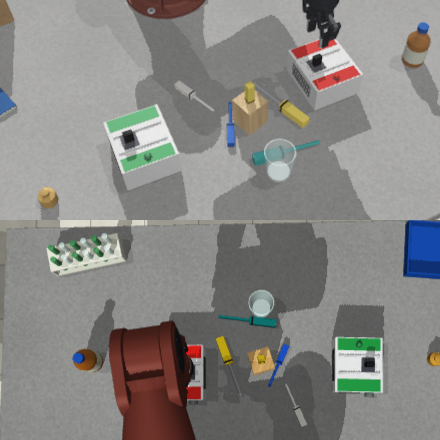

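The four look-alikes were standing free and toppled on their own. They lie flat, clear of the stand's top, and the beaker is in place. I carry on with the cover.

Emit:
{"api": "move_arm", "payload": {
  "steps": [
    [-0.2,5,7,0,0],
    [-0.2,0,0,20,0],
    [-0.2,0,0,20,0],
    [-0.2,0,0,20,0],
    [-0.2,0,0,11,0],
    [1,0,0,0,0],
    [1,0,0,0,0],
    [1,0,0,0,0],
    [1,0,0,0,0],
    [1,0,0,0,0]
  ],
  "newtons": 25
}}

```text
clock: 4.0
eef_pos: [0.5095, 0.2015, 0.101]
ee_rot: [-0.002, 0.714, 0.701, -0.002]
wrist_force: [-15.7, -1.6, 8.8]
finger_gap: 0.0135
gripper_force: 26.6
```

Emit:
{"api": "move_arm", "payload": {
  "steps": [
    [1,0,-1,0,0],
    [1,6,0,0,0],
    [1,6,0,0,0],
    [1,6,0,0,0],
    [1,6,0,0,0],
    [1,6,0,0,0],
    [1,6,0,0,0],
    [1,6,0,0,0],
    [1,0,0,0,0],
    [1,0,0,0,0]
  ]
}}

```text
clock: 5.25
eef_pos: [0.51, 0.242, 0.101]
ee_rot: [0.0, 0.714, 0.7, -0.002]
wrist_force: [-12.5, -9.0, 6.8]
finger_gap: 0.0132
gripper_force: 26.5
```

Emit:
{"api": "move_arm", "payload": {
  "steps": [
    [1,2,0,0,0],
    [1,1,0,0,0],
    [1,0,0,0,0],
    [1,0,0,0,0],
    [-0.3,0,0,0,0],
    [-0.3,0,0,0,0],
    [-0.3,0,0,0,0],
    [-0.3,0,0,-30,0],
    [-0.3,0,0,-40,0],
    [-0.3,0,0,-30,0]
  ]
}}

```text
clock: 6.5
eef_pos: [0.5121, 0.2467, 0.2023]
ee_rot: [0.0, 0.714, 0.7, 0.001]
wrist_force: [0.5, 0.2, 0.4]
finger_gap: 0.0558
gripper_force: 0.0
```

Emit:
{"api": "move_arm", "payload": {
  "steps": [
    [-0.2,-40,4,0,-0.18],
    [-0.2,-40,4,0,0],
    [-0.2,-40,10,0,0],
    [-0.2,-40,10,0,0],
    [-0.2,-30,10,0,0],
    [-0.2,0,0,0,0],
    [-0.2,0,0,0,0],
    [-0.2,0,0,0,0],
    [-0.2,0,0,0,0],
    [-0.2,0,0,0,0]
  ]
}}

```text
clock: 7.75
eef_pos: [0.5725, 0.0641, 0.2004]
ee_rot: [0.0, 0.648, 0.762, 0.0]
wrist_force: [-0.2, 0.3, -0.3]
finger_gap: 0.0515
gripper_force: 0.0
```

```bash
python3 - <<'E'
from h import *
s=bot.sense(); M=R.from_quat(s["ee_rot"],scalar_first=True).as_matrix(); print(s["clock"],s["eef_pos"],s["finger_gap"],"\n",M.round(3))
im,d,p=grab("scene"); P=cloud(d,p); h=cv2.cvtColor(im,cv2.COLOR_RGB2HSV)
y=(h[...,0]>18)&(h[...,0]<36)&(h[...,1]>130)&(P[...,2]>.139)&(P[...,2]<.155)
print("handle top",y.sum(),P[y].mean(0).round(4),cv2.minAreaRect((P[y][:,:2]*1000).astype(np.float32)))
im2,d2,p2=grab("top");P2=cloud(d2,p2)
for n,Q in(("s",P),("t",P2)):
    t=(Q[...,2]>.108)&(Q[...,2]<.122)&(abs(Q[...,0]-.51)<.03)&(abs(Q[...,1]-.235)<.06); print(n,"tab",t.sum(),Q[t].mean(0) if t.any() else 0)
save("s3.png",np.hstack([cv2.resize(im[150:290,270:430],None,fx=2.5,fy=2.5),cv2.resize(im2[215:355,205:365],None,fx=2.5,fy=2.5)]))
E
```

```text
7.75 [0.5725251  0.06414862 0.20040655] 0.05148883757427343 
 [[-0.161  0.987  0.   ]
 [ 0.987  0.161  0.   ]
 [ 0.     0.    -1.   ]]
handle top 22 [ 0.5432 -0.0011  0.1434] ((542.992431640625, -1.3322772979736328), (18.707088470458984, 12.565436363220215), 59.79376983642578)
s tab 51 [0.5101596  0.23998923 0.11434873]
t tab 45 [0.51128754 0.24329683 0.11489356]
```

View pics/s3.png

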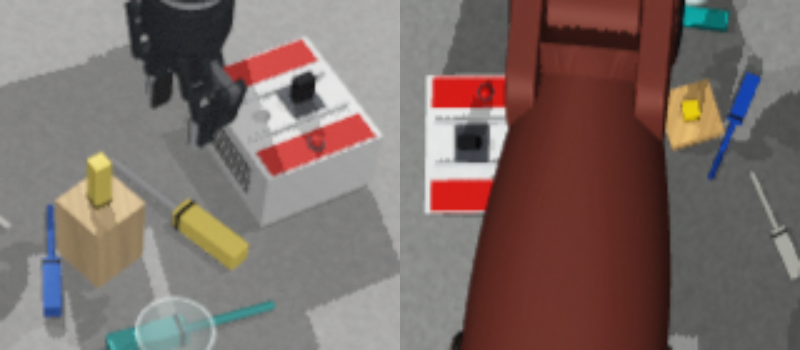

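The left half shows the port open at (260,117), with the tab slid to the +y end (cover about 45 mm). The yellow handle is upright in the stand at (98,175). Now I go over the probe and grip it.

Emit:
{"api": "move_arm", "payload": {
  "steps": [
    [-0.2,-27,-22,0,0],
    [-0.2,-26,-22,0,0],
    [-0.2,0,0,25,0],
    [-0.2,0,0,25,0],
    [-0.2,0,0,25,0],
    [-0.2,0,0,15,0],
    [-0.2,0,0,10,0],
    [-0.2,0,0,0,0],
    [1,0,0,0,0],
    [1,0,0,0,0]
  ],
  "newtons": 60
}}

```text
clock: 9.1
eef_pos: [0.5383, 0.0042, 0.1012]
ee_rot: [0.001, 0.648, 0.762, 0.0]
wrist_force: [-1.0, -0.1, 3.9]
finger_gap: 0.017
gripper_force: 58.4
```

Emit:
{"api": "move_arm", "payload": {
  "steps": [
    [1,0,0,0,0],
    [1,0,0,0,0],
    [1,0,0,0,0],
    [1,0,0,0,0],
    [1,0,0,0,0],
    [1,0,0,0,0],
    [1,0,0,0,0],
    [1,0,0,0,0],
    [1,0,0,0,0],
    [1,0,0,0,0]
  ]
}}

```text
clock: 10.35
eef_pos: [0.5383, 0.0042, 0.1012]
ee_rot: [0.001, 0.648, 0.762, 0.0]
wrist_force: [0.3, -0.7, 6.5]
finger_gap: 0.0174
gripper_force: 58.5
```

Emit:
{"api": "move_arm", "payload": {
  "steps": [
    [1,0,0,-15,0],
    [1,0,0,-20,0],
    [1,0,0,-20,0],
    [1,0,0,-20,0],
    [1,0,0,-20,0],
    [1,0,0,-20,0],
    [1,0,0,-20,0],
    [1,0,0,-5,0],
    [1,0,0,0,0],
    [1,0,0,0,0]
  ]
}}

```text
clock: 11.6
eef_pos: [0.5373, 0.0044, 0.2394]
ee_rot: [-0.001, 0.648, 0.762, -0.0]
wrist_force: [0.5, -0.2, -0.6]
finger_gap: 0.0172
gripper_force: 58.4
```

```bash
python3 - <<'E'
from h import *
s=bot.sense(); M=R.from_quat(s["ee_rot"],scalar_first=True).as_matrix()
d=np.array([.5104,.1984,.241])-s["eef_pos"]; print(s["eef_pos"],s["finger_gap"],s["gripper_force"],"tool shift mm",(M.T@d*1000).round(1))
E
```

```text
[0.53733354 0.00440512 0.23942292] 0.017227895578375455 58.449504375457764 tool shift mm [195.8   4.5  -1.5]
```

Emit:
{"api": "move_arm", "payload": {
  "steps": [
    [1,30,0,0,0],
    [1,40,1,0,0],
    [1,40,1,0,0],
    [1,40,1,0,0],
    [1,30,1,0,0],
    [1,15,0,0,0],
    [1,0,0,20,0],
    [1,0,0,20,0],
    [1,0,0,15,0],
    [1,0,0,0,0]
  ]
}}

```text
clock: 12.85
eef_pos: [0.5097, 0.197, 0.184]
ee_rot: [-0.001, 0.648, 0.762, -0.001]
wrist_force: [0.2, 0.7, -0.2]
finger_gap: 0.0169
gripper_force: 58.5
```

```bash
python3 - <<'E'
from h import *
s=bot.sense(); print(s["eef_pos"],s["gripper_force"],s["wrist_force"])
im,d,p=grab("scene"); M=R.from_quat(p["attitude"],scalar_first=True).as_matrix()
def px(w):
    c=M.T@(np.array(w)-p["xyz"]); q=p["camera_matrix"]@c; return q[:2]/q[2]
big=cv2.resize(im[150:250,330:450],None,fx=6,fy=6,interpolation=cv2.INTER_CUBIC)
e=s["eef_pos"]
for w,n in((np.array([.5104,.1984,.08]),"port"),(e-[0,0,.0872],"tip")):
    u=px(w); print(n,u); v=(u-[330,150]+.5)*6; cv2.circle(big,tuple(int(a) for a in v),4,(255,0,255) if n=="tip" else (0,0,255),1)
save("s4.png",big)
E
```

```text
[0.50969092 0.19695667 0.18399363] 58.4881854057312 [ 0.2103064   0.73340072 -0.20234943]
port [374.93965314 196.87534991]
tip [374.90849857 192.40038203]
```

View pics/s4.png

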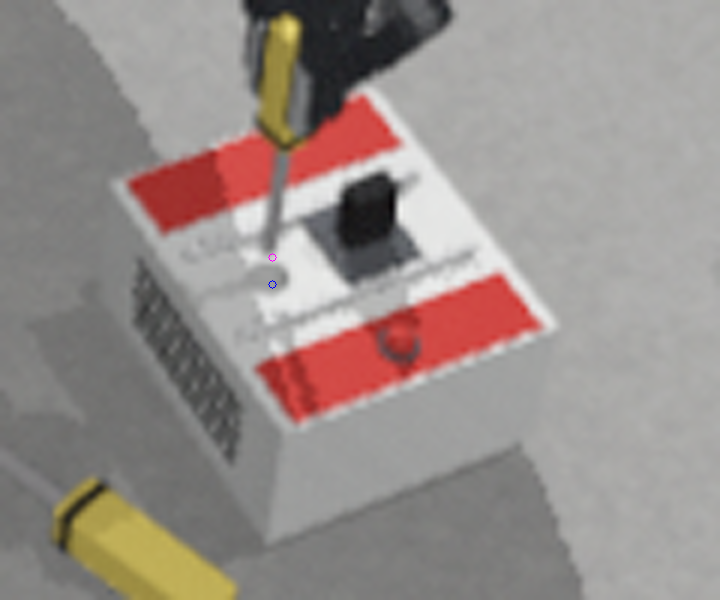

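The probe hangs over the open port: tip at crop (270,249), port at (270,277). Both sit about 8 px above their projected spots, so they are aligned with each other. I lower it.

Emit:
{"api": "move_arm", "payload": {
  "steps": [
    [1,0,0,8,0],
    [1,0,0,8,0],
    [1,0,0,6,0],
    [1,0,0,6,0],
    [1,0,0,5,0],
    [1,0,0,5,0],
    [1,0,0,4,0],
    [1,0,0,3,0],
    [1,0,0,2,0],
    [1,0,0,0,0]
  ]
}}

```text
clock: 14.15
eef_pos: [0.5105, 0.1975, 0.1386]
ee_rot: [0.0, 0.648, 0.762, 0.0]
wrist_force: [-1.0, 1.1, 3.5]
finger_gap: 0.0174
gripper_force: 58.8
```

Emit:
{"api": "move_arm", "payload": {
  "steps": [
    [1,0,0,2,0],
    [1,0,0,1,0],
    [1,0,0,1,0],
    [1,0,0,1,0],
    [1,0,0,1,0],
    [1,0,0,0,0],
    [1,0,0,0,0],
    [1,0,0,0,0],
    [1,0,0,0,0],
    [1,0,0,0,0]
  ]
}}

```text
clock: 15.4
eef_pos: [0.511, 0.1976, 0.1352]
ee_rot: [0.001, 0.648, 0.762, 0.001]
wrist_force: [-7.5, -0.6, 22.9]
finger_gap: 0.0175
gripper_force: 61.5
```

The button is at its stop: tip at about 48 mm, 23 N. I hand the job in.

```bash
python3 - <<'E'
from h import *
vision.grab_frame("scene"); s=bot.sense(); print(s["eef_pos"],s["wrist_force"],s["gripper_force"]); print(ticket.finish_job())
E
```

```text
[0.51101125 0.19757479 0.13515425] [-7.99181921 -1.19118374 24.01722109] 61.50030255317688
the job is handed in; nothing more can be done
None
```

I slid the red cover fully open (about 45 mm), then drew the yellow probe from its stand. It is still gripped and holding the red button at its stop with about 24 N, and the job is handed in; the judge returned no verdict.

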